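# Slide a glass plate out over the ledge end for edge inspection

## Task

Push the green glass plate along the grey ledge towards the end where the yellow inspection lamp stands, until its dark line nearest the lamp lies over that end of the ledge, so that the plate's edge sticks out for checking, and have the plate lying flush against the fence at the back of the ledge. Push it with the fingers only, keeping it flat on the ledge and never lifting it, and leave everything else where it stands.

Things in the scene. Friction and masses are not known exactly. Their poses are not given: they have to be found in the camera images.
- plate: loose flat green glass plate, 90 (its x) x 140 (its y) x 8 mm thick, about 0.25 kg. Origin: centre of its underside; z up. It lies on the ledge, its long side roughly along the ledge, at first askew by up to about 8 degrees and 12 to 25 mm (at its middle) off the fence. Two dark lines, 4 mm broad, run across its top along its x at y = +30 and y = -30 mm, so each lies 40 mm from an end. Both ends are alike.
- ledge: fixed grey plinth with an aluminium top, 160 (its x) x 260 (its y, its length) x 60 mm high. Origin: centre of its underside, on the bench; z up; x points away from the robot, turned by up to about 17 degrees. The plate slides on its top at z = 60 mm. A dark fence 12 mm high and 10 mm thick stands along its whole far side: its inner face is at x = +70 mm, parallel to y. The front and both ends (y = +130 and y = -130 mm) are open.
- left_end (a point): middle of the ledge's +y end edge, at top height (60 mm)
- right_end (a point): middle of the ledge's -y end edge, at top height (60 mm)
- lamp: yellow inspection lamp, base 72 mm across, a thin post and a dome 80 mm across, 168 mm tall in all; loose. Origin: centre of its underside. It stands on the bench some 135 mm beyond one end of the ledge, either the +y or the -y one; that is the end to push towards.
- rack: loose blue tube rack with capped tubes, 100 x 60 mm, 72 mm tall, origin at the centre of its underside; it stands beyond the end without the lamp. Leave it.
- vial: amber jar with black cap, 32 mm across, 55 mm tall, origin at the centre of its underside, on the bench in front of the ledge. Leave it.
- spatula: slim steel lab spatula, 150 mm long along its x, 13 mm wide, 8 mm tall, lying on the bench in front of the ledge, origin under its middle. Leave it.
- tipbox: white box with orange lid, 82 x 117 x 58 mm, origin at the centre of its underside, on the bench behind the ledge. Leave it.
- dish: round flat covered dish, 94 mm across, 18 mm tall, origin at the centre of its underside, on the bench behind the ledge. Leave it.
- beaker: clear beaker, 64 mm across, 70 mm tall, origin at the centre of its underside, on the bench behind the ledge. Leave it.
There are look-alikes about, which are no part of the job. Leave any blue look-alike of the plate alone. What is shaped like the lamp but purple is not meant.

How it is judged (in metres and radians):
At the end, for the whole second after the job is handed in: The plate lies flat and at rest on the ledge, pushed out at the lamp's end so that its dark line is within 7 mm of the ledge's end edge (33 to 47 mm overhang), its back side within 5 mm of the fence at its middle and parallel to it within 3.4 degrees (0.06 rad) (((y of lamp in the frame of ledge above 0 m and y of plate in the frame of ledge between 0.093 and 0.107 m) or (y of lamp in the frame of ledge below 0 m and y of plate in the frame of ledge between -0.107 and -0.093 m)) and x of plate in the frame of ledge between 0.02 and 0.028 m and z of plate in the frame of ledge between 0.056 and 0.064 m and angle between the y axis of plate and the y axis of ledge, either way round below 0.06 rad and angle between plate's own z axis and vertical below 0.03 rad and linear speed of plate below 0.01 m/s); the robot touches nothing.
It fails at once if the plate is lifted, tipped or falls off the ledge (z of plate in the frame of ledge above 0.067 m or z of plate in the frame of ledge below 0.052 m or angle between plate's own z axis and vertical above 0.12 rad).
It fails at once if another thing is moved by more than 15 mm or tipped (distance of any of lamp, rack, vial, spatula, tipbox, dish, beaker from where it was at the start of the episode above 0.015 m or angle between any of lamp, rack, vial, spatula, tipbox, dish, beaker's own z axis and vertical above 0.3 rad).
It also fails if it takes over 64 s, if anything falls off the work surface, if the arm or the gripper's body presses on something with over 40 N, if the wrist force passes 120 N, or if a joint passes its speed limit or range.

## Robot

A 6-joint arm with a two-finger parallel gripper is mounted at the origin on the work surface. World frame = base frame: x ahead of the robot, y to its left, z up, the work surface at z = 0. Lengths are in mm, angles in degrees, forces in N, time in s.
With the tool pointing down it reaches from about 350 to 850 mm from the base axis. Payload 8.1 kg.
Tool frame: the origin (TCP) lies on the centre line of the jaws, within the pads' length; the fingertips stand 11 mm ahead of it and the grasp point (between the pads) lies 8 mm behind it; z points along the fingers, y is the direction in which the jaws open and shut (so a half turn about z gives the same grasp; the last joint's range is limited). The gripper opens to 85 mm and grips with 20 to 120 N. Pads are 22 mm wide; open, the fingers measure 114 mm over their backs; the gripper's body (76 mm by 85 mm) begins 54 mm behind the grasp point. The pads swing forward as they close: fully open they stand 13 mm farther back than shut.
Start: joints at [-68.778, 7.471, 85.268, -0, 87.261, -4.893], TCP at [264.128, -538.741, 211.792] pointing down, gripper open.
Joint ranges: [-169.43, 169.43], [-51.17, 129.36], [1.28, 143.12], [-76.62, 256.62], [0, 156.53], [-152.29, 152.29]. Speed limits (degrees/s): [136.94, 136.94, 159.86, 180, 180, 180].

## Interface

Orientations are given as [roll, pitch, yaw] about the fixed x, y, z axes, in that order (R = Rz(yaw) Ry(pitch) Rx(roll)).
In Python, from bench import telemetry, viewer, r gives the robot as it stands.
- The arm moves only by the shell command python3 -m inch 'ROWS' [FORCE]. ROWS is JSON, a list of rows, each a list of 3 entries, a list of its own where there are three numbers: the shift along the tool's x, y, z in cm, then the turn, a rotation vector about the tool's x, y, z in rad, then the opening, from 0 (shut) to 1 (fully open). A call has 1 to 20 rows; each row is the pose to reach, as a shift and turn from the pose commanded when the call began, along the tool's axes at that moment; what a row does not reach only later rows make up. A row lasts 1/10 s, in which the tool goes at most 50 mm and 8.59 degrees, less where a joint would pass 70% of its speed; a pose out of reach is approached as far as the arm can. A call with a gripper value outside its range is refused whole. The fingers move at their own pace and stop on an object; FORCE is the grip in N (left out, the last holds). Time passes only in rows, so rows that repeat a pose let the fingers close. It gives the time, the measured TCP pose, the force and the opening at its end, in the units of the state.
- telemetry.sense(): the state, without advancing time (a new reading comes with each control period).
- viewer.snapshot(name): name is "side" or "top"; returns the picture (400x640x3 uint8, red, green, blue); there is no depth.
- viewer.camera_model(name): a dict with "fx", "fy", "cx", "cy" (pixels), "cam_to_world" (4x4, takes a point from camera to world coordinates). Camera axes: x right, y down, z forward; pixel columns grow to the right and rows downward; lengths in mm; the calibration is good to about 2 mm. A picture is of the moment at which its call begins. camera_model takes no time and is no camera call.
- r.hand_in(): hands the job in, once; it reports no verdict.
The state is a dict: "time": time; "joint_pos": joint angles; "qd": joint speeds; "joint_efforts": joint torques, N m; "tool_pos": TCP position; "tcp_rot": TCP orientation; "ft_force": force on the tool from outside, world axes, zero at the start; "wrist_torque": the same for the moment, N m; "finger_gap": finger opening in mm.
Only numpy, scipy, OpenCV 4.12 (cv2) and the standard library are available. Lean on these libraries where they do the work, as an engineer would, in place of code of your own. Each camera call takes 0.05 s, during which the arm holds its last target.

## Working session

There is one attempt and no reset: what is moved stays moved. The work goes in short steps, Python scripts to look and compute and a shell command to move; the robot and the scene stay as the last step left them, time stands still between calls to the robot, and variables do not carry over. Pictures are saved under pics/ and viewed, and the job is handed in when it is done.

```bash
ls; mkdir -p pics
python3 - <<'E'
from bench import telemetry, viewer, r
import cv2, numpy as np
print(telemetry.sense())
for n in ("top","side"):
    im=viewer.snapshot(n); cv2.imwrite(f"pics/{n}0.png",im[:,:,::-1])
    m=viewer.camera_model(n); print(n,{k:np.round(v,3).tolist() for k,v in m.items()})
E
```

```text
pics
{'time': 0.0, 'joint_pos': array([-6.87782466e+01,  7.51399058e+00,  8.53303250e+01, -1.74414384e-04,
        8.72625877e+01, -4.89212287e+00]), 'qd': array([-0.01376389,  0.01315977, -0.02719177,  0.08570359, -0.07452771,
        0.05704817]), 'joint_efforts': array([-9.47252738e-04, -5.69389737e+01, -5.00560176e+01, -4.12269392e-04,
        1.41888141e-02,  2.05202127e-05]), 'tool_pos': array([ 263.9044268 , -538.17916346,  210.74610801]), 'tcp_rot': array([-1.79893471e+02, -8.94313407e-03,  2.61138764e+01]), 'ft_force': array([0.28325906, 0.19268764, 0.77939404]), 'wrist_torque': array([-0.01638427,  0.002234  , -0.01129933]), 'finger_gap': 85.67853001212907}
top {'fx': 396.89, 'fy': 396.89, 'cx': 321.846, 'cy': 201.63, 'cam_to_world': [[-0.002, -0.982, 0.189, 392.157], [-1.0, 0.001, -0.006, 34.079], [0.006, -0.189, -0.982, 879.773], [0.0, 0.0, 0.0, 1.0]]}
side {'fx': 421.772, 'fy': 421.772, 'cx': 326.19, 'cy': 188.233, 'cam_to_world': [[-0.912, -0.23, 0.34, 257.078], [-0.41, 0.492, -0.767, 695.002], [0.009, -0.839, -0.543, 530.661], [0.0, 0.0, 0.0, 1.0]]}
```

View pics/top0.png

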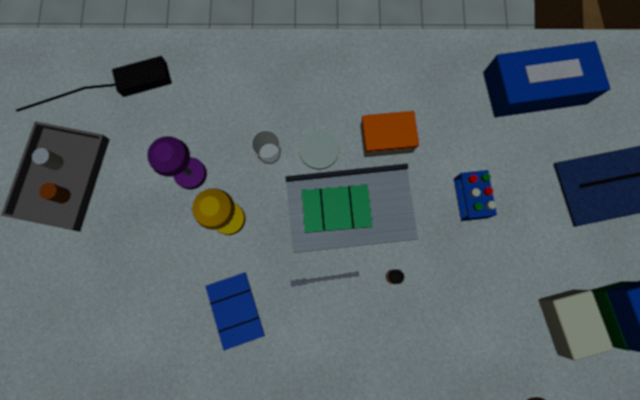

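View pics/side0.png

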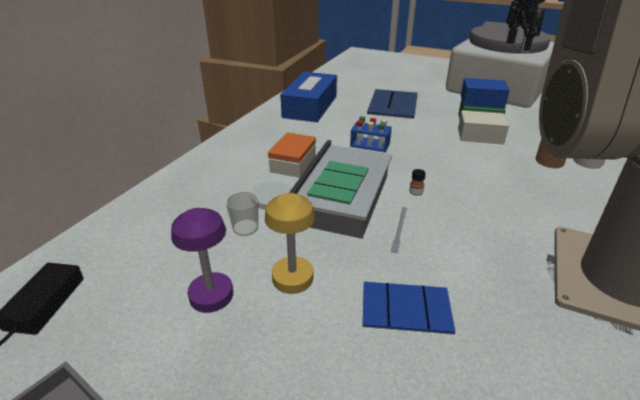

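The top view shows the plate candidates: the green one at (337,208) with two dark lines and on the ledge, which is the one I want, and the blue look-alike at (235,311). The lamp candidates are yellow at (215,212), which is the real one, and purple at (175,160). The lamp stands at the image-left end (+y) and the rack at the right (475,195). Next, a close crop.

Run:
```python
import cv2
im=cv2.imread("pics/top0.png")[150:265,180:440]
cv2.imwrite("pics/crop0.png",cv2.resize(cv2.convertScaleAbs(im,alpha=1.3),None,fx=3,fy=3,interpolation=cv2.INTER_CUBIC))
im=cv2.imread("pics/side0.png")[130:240,270:430]
cv2.imwrite("pics/crop1.png",cv2.resize(im,None,fx=5,fy=5,interpolation=cv2.INTER_CUBIC))
```

```text
(no output)
```

View pics/crop0.png

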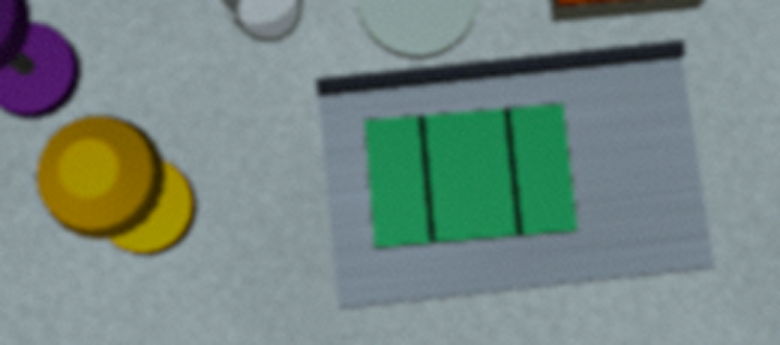

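View pics/crop1.png

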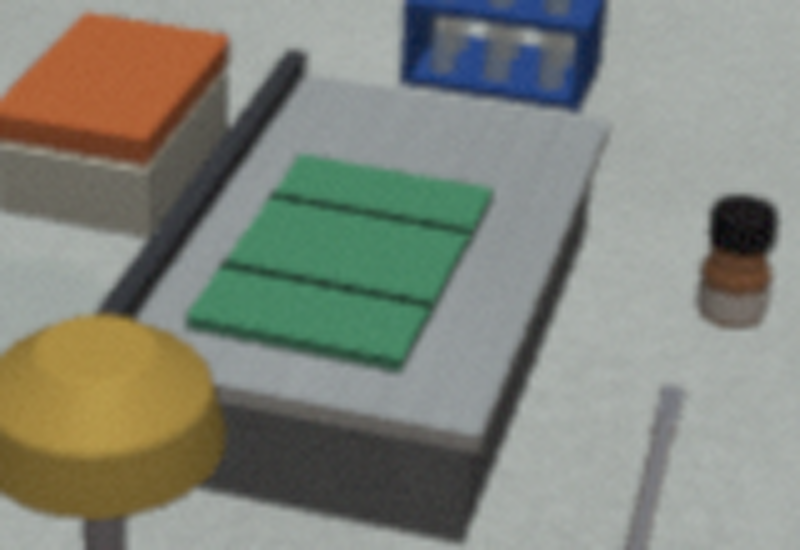

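The crops confirm the choice: a green plate with two dark lines on the grey ledge with the fence behind, and the yellow lamp at the left (+y) end. Crop corners of the ledge top are front-left (340,307) and front-right (712,267). The fence top's back corners are (317,80) and (683,42).

```bash
cat > h.py <<'E'
import cv2, numpy as np
from bench import telemetry, viewer, r
def plane(n,uv,z):
    m=viewer.camera_model(n);T=np.array(m["cam_to_world"]);uv=np.atleast_2d(uv).astype(float)
    d=np.c_[(uv[:,0]-m["cx"])/m["fx"],(uv[:,1]-m["cy"])/m["fy"],np.ones(len(uv))]@T[:3,:3].T
    return T[:3,3]+d*((z-T[2,3])/d[:,2])[:,None]
def proj(n,P):
    m=viewer.camera_model(n);T=np.linalg.inv(np.array(m["cam_to_world"]))
    p=np.atleast_2d(P)@T[:3,:3].T+T[:3,3]
    return np.c_[p[:,0]/p[:,2]*m["fx"]+m["cx"],p[:,1]/p[:,2]*m["fy"]+m["cy"]]
def green(n,im):
    h=cv2.cvtColor(im,cv2.COLOR_RGB2HSV)
    k=cv2.inRange(h,(55,110,60),(85,255,255));k=cv2.morphologyEx(k,cv2.MORPH_CLOSE,np.ones((5,5)))
    x0,y0,x1,y1=(270,140,450,270) if n=="top" else (180,120,440,260)
    z=np.zeros_like(k);z[y0:y1,x0:x1]=k[y0:y1,x0:x1]
    c=max(cv2.findContours(z,cv2.RETR_EXTERNAL,cv2.CHAIN_APPROX_NONE)[0],key=cv2.contourArea)
    return c[:,0,:]
def plate(n,im,z=68):
    c=green(n,im); w=plane(n,c,z)[:,:2].astype(np.float32)
    return cv2.minAreaRect(w), np.round(cv2.boxPoints(cv2.minAreaRect(w)),1)
E
python3 - <<'E'
from h import *
np.set_printoptions(suppress=True,precision=1)
top=cv2.imread("pics/top0.png")[:,:,::-1].copy();side=cv2.imread("pics/side0.png")[:,:,::-1].copy()
c=lambda *a:np.array(a)/3+[180,150]-1/3
F=plane("top",c((340,307),(712,267)),60)[:,:2];B=plane("top",c((317,80),(683,42)),72)[:,:2]
Fi=plane("top",c((321,95),(685,57)),72)[:,:2]
print("FL FR",F,"BL BR",B,"inner",Fi)
print(np.linalg.norm(F[0]-F[1]),np.linalg.norm(B[0]-B[1]),np.linalg.norm(F-B,axis=1))
for e in(F[0]-F[1],B[0]-B[1]): print("yaw",np.degrees(np.arctan2(-e[0],e[1])))
print(plate("top",top));print(plate("side",side))
s=lambda *a:np.array(a)/5+[270,130]
print("side FL FR",plane("side",s((478,447),(608,122)),60))
print("lamp base",plane("top",[[231,219]],0), "vial",plane("top",[[396,277]],55),"spat",plane("top",[[292,283],[358,274]],8))
print("box",plane("top",[[363,120],[415,114],[417,148],[364,153]],58), "dish",plane("top",[[319,150]],18),"beaker",plane("top",[[266,143]],70), "rack",plane("top",[[475,195]],72))
E
```

```text
FL FR [[ 444.9   88.5]
 [ 471.8 -167.6]] BL BR [[ 601.9  105.6]
 [ 629.3 -151.8]] inner [[ 591.1  102.7]
 [ 618.4 -152.7]]
257.5744835110314 258.8492266355805 [158.  158.3]
yaw 6.0123837894105545
yaw 6.087464493366871
(((535.4146118164062, -0.7576446533203125), (89.73609924316406, 139.28805541992188), 4.907904624938965), array([[484.8,  64.8],
       [496.7, -74. ],
       [586.1, -66.3],
       [574.2,  72.5]], dtype=float32))
(((535.3931884765625, 3.0728988647460938), (87.68465423583984, 140.7660369873047), 4.954643726348877), array([[485.6,  69.4],
       [497.8, -70.8],
       [585.2, -63.3],
       [573. ,  77. ]], dtype=float32))
side FL FR [[ 442.4   96.1   60. ]
 [ 472.5 -168.2   60. ]]
lamp base [[522.3 231.9   0. ]] vial [[ 394.  -122.2   55. ]] spat [[381.9  93.3   8. ]
 [400.7 -49.1   8. ]]
box [[ 733.   -61.7   58. ]
 [ 747.1 -176.8   58. ]
 [ 668.7 -177.5   58. ]
 [ 657.4  -62.2   58. ]] dish [[677.4  35.   18. ]] beaker [[675.9 148.2  70. ]] rack [[ 561.5 -290.1   72. ]]
```

The ledge measures 258 mm with a 158 mm depth and a yaw of 6.05°, and its centre is near (537,-31). The plate measures 89.7x139.3 mm. The sizes match. The plate is at about x=1.6, y=30.5 in the ledge frame and askew by about 1°. My plan is to push +y 70 mm with two half-open fingers on its -y end, then push +x flush to the fence with two open fingers.

```bash
cat >> h.py <<'E'
from scipy.spatial.transform import Rotation as Ro
O=np.array([537,-31.3]);Y=6.05
ex=np.array([np.cos(np.radians(Y)),np.sin(np.radians(Y))]);ey=np.array([-ex[1],ex[0]])
def toL(p): d=np.asarray(p)[:2]-O; return np.array([d@ex,d@ey])
def toW(p): return O+p[0]*ex+p[1]*ey
def go(lx,ly,z,yaw):
    s=telemetry.sense();R=Ro.from_euler("xyz",s["tcp_rot"],degrees=True)
    t=np.r_[toW((lx,ly)),z]
    print("at",np.round(toL(s["tool_pos"]),1),np.round(s["tool_pos"],1),"rot",np.round(s["tcp_rot"],2),"F",np.round(s["ft_force"],1),"gap",round(s["finger_gap"],1),"t",round(s["time"],2))
    print("shift cm",np.round(R.inv().apply(t-s["tool_pos"])/10,3),"turn",np.round((R.inv()*Ro.from_euler("xyz",[180,0,yaw],degrees=True)).as_rotvec(),4))
E
python3 - <<'E'
from h import *
go(1.6,-72,150,96.05)
E
```

```text
at [-325.  -475.3] [ 263.9 -538.2  210.9] rot [-1.7991e+02 -1.0000e-02  2.6110e+01] F [ 0.  -0.1 -0.6] gap 85.5 t 0.1
shift cm [ 44.512 -26.672   6.137] turn [-1.3000e-03 -1.2000e-03 -1.2206e+00]
```

```bash
python3 -m inch '[[[3,-1.8,0],[0,0,-0.1],0.55],[[7,-4.2,0],[0,0,-0.2],0.55],[[11,-6.6,0],[0,0,-0.3],0.55],[[15,-9,0],[0,0,-0.4],0.55],[[19,-11.4,0],[0,0,-0.5],0.55],[[23,-13.8,0],[0,0,-0.6],0.55],[[27,-16.2,0],[0,0,-0.7],0.55],[[31,-18.6,0],[0,0,-0.8],0.55],[[35,-21,1],[0,0,-0.9],0.55],[[38.5,-23.1,2],[0,0,-1.0],0.55],[[41.5,-24.9,3.5],[0,0,-1.1],0.55],[[43.5,-26.1,5],[0,0,-1.18],0.55],[[44.5,-26.7,6.1],[0,0,-1.22],0.55],[[44.5,-26.7,6.1],[0,0,-1.22],0.55],[[44.5,-26.7,6.1],[0,0,-1.22],0.55],[[44.5,-26.7,6.1],[0,0,-1.22],0.55]]' 20
python3 - <<'E'
from h import *
go(1.6,-72,85,96.05)
E
```

```text
time: 1.7
tool_pos: [546.2, -104.5, 151.7]
tcp_rot: [179.9, 0.0, 95.9]
ft_force: [-0.7, -0.2, 0.7]
finger_gap: 47.3
at [  1.4 -73.8] [ 546.2 -104.5  151.7] rot [1.7995e+02 5.0000e-02 9.5860e+01] F [-0.7 -0.2  0.7] gap 47.3 t 1.7
shift cm [0.181 0.011 6.673] turn [ 0.0009  0.0008 -0.0032]
```

```bash
python3 -m inch '[[[0.05,0,1.5],[0,0,0],0.55],[[0.1,0,3],[0,0,-0.003],0.55],[[0.1,0,4.5],[0,0,-0.003],0.55],[[0.1,0,5.6],[0,0,-0.003],0.55],[[0.1,0,6.2],[0,0,-0.003],0.55],[[0.1,0,6.2],[0,0,-0.003],0.55],[[0.1,0,6.2],[0,0,-0.003],0.55]]'
python3 - <<'E'
from h import *
go(1.6,-72,75,96.05)
for n in("top","side"):
    im=viewer.snapshot(n)
    x,y=(270,140) if n=="top" else (270,110)
    cv2.imwrite(f"pics/{n}1.png",cv2.resize(im[y:y+120,x:x+170,::-1],None,fx=4,fy=4,interpolation=cv2.INTER_CUBIC))
E
```

```text
time: 2.4
tool_pos: [546.2, -102.1, 88.9]
tcp_rot: [180.0, 0.0, 96.2]
ft_force: [-0.6, 0.1, 0.6]
finger_gap: 47.0
at [  1.7 -71.4] [ 546.2 -102.1   88.9] rot [179.99   0.    96.19] F [-0.6  0.1  0.6] gap 47.0 t 2.4
shift cm [-0.06  -0.014  1.395] turn [0.0001 0.0001 0.0025]
```

View pics/top1.png

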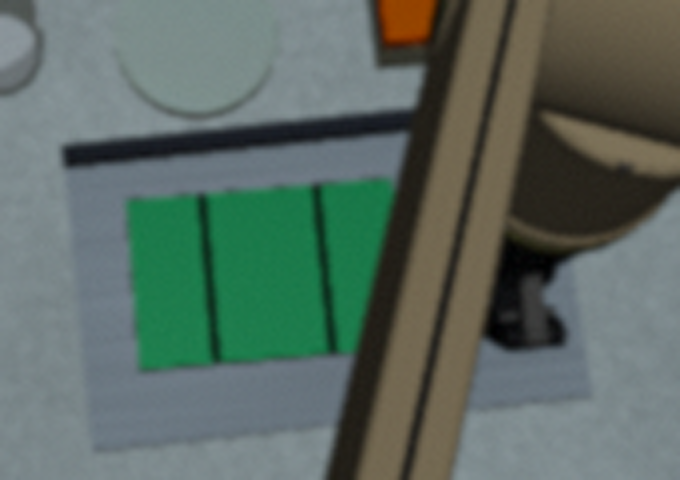

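View pics/side1.png

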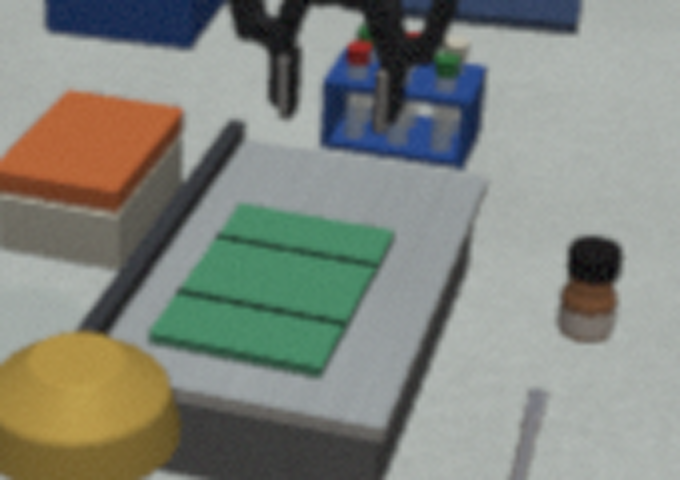

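The side crop shows both open fingertips at (288,115) and (388,130), hovering over the ledge's right half behind the plate's -y end at (310,230), with nothing touching. Next is a guarded descent.

```bash
python3 -m inch '[[[0,0,0.5],[0,0,0],0.55],[[0,0,1.0],[0,0,0],0.55],[[0,0,1.2],[0,0,0],0.55],[[0,0,1.2],[0,0,0],0.55]]'
```

```text
time: 2.9
tool_pos: [545.6, -102.0, 76.1]
tcp_rot: [-179.9, -0.0, 96.2]
ft_force: [-1.0, 0.4, -0.5]
finger_gap: 47.0
```

```bash
python3 -m inch '[[[0,0,0.15],[0,0,0],0.55],[[0,0,0.3],[0,0,0],0.55],[[0,0,0.3],[0,0,0],0.55]]'
```

```text
time: 3.2
tool_pos: [546.0, -102.1, 73.6]
tcp_rot: [-180.0, -0.0, 96.2]
ft_force: [0.1, -0.3, 0.2]
finger_gap: 47.1
```

```bash
python3 -m inch '[[[0,0,0.1],[0,0,0],0.55],[[0,0,0.2],[0,0,0],0.55],[[0,0,0.2],[0,0,0],0.55]]'
```

```text
time: 3.5
tool_pos: [546.0, -102.1, 71.6]
tcp_rot: [-180.0, -0.0, 96.2]
ft_force: [-0.4, 0.8, -0.2]
finger_gap: 47.0
```

```bash
python3 -m inch '[[[0,0,0.1],[0,0,0],0.55],[[0,0,0.2],[0,0,0],0.55],[[0,0,0.2],[0,0,0],0.55]]'
python3 - <<'E'
from h import *
im=viewer.snapshot("side")
cv2.imwrite("pics/side2.png",cv2.resize(im[120:200,310:420,::-1],None,fx=6,fy=6,interpolation=cv2.INTER_CUBIC))
E
```

```text
time: 3.8
tool_pos: [545.9, -102.1, 69.6]
tcp_rot: [-180.0, -0.0, 96.2]
ft_force: [0.2, 0.6, -0.5]
finger_gap: 47.1
```

View pics/side2.png

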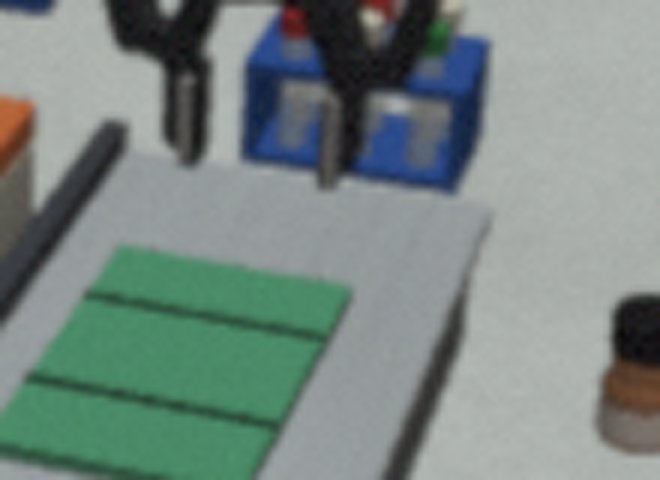

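Run:
```python
from h import *
for z in (58,62,66,70):
  for x in (-24,27,):
    print(z,x,[proj("side",[*toW((x,y)),z]).round(1)[0].tolist() for y in(-60,-71)])
```

```text
58 -24 [[361.8, 165.2], [363.0, 163.0]]
58 27 [[340.1, 161.6], [341.5, 159.4]]
62 -24 [[361.9, 163.7], [363.1, 161.4]]
62 27 [[340.2, 160.1], [341.5, 157.9]]
66 -24 [[362.0, 162.1], [363.2, 159.9]]
66 27 [[340.2, 158.5], [341.6, 156.4]]
70 -24 [[362.1, 160.6], [363.3, 158.3]]
70 27 [[340.3, 157.0], [341.6, 154.8]]
```

Run:
```python
from h import *
for z in (60,80,100): print(z,toL(plane("top",[[404,224]],z)[0]).round(1),toL(plane("side",[[342,138.5]],z)[0]).round(1),toL(plane("side",[[367.5,142]],z)[0]).round(1))
print("now")
for z in (60,70,80,90): print(z,toL(plane("side",[[341.7,147.2]],z)[0]).round(1),toL(plane("side",[[364.7,151]],z)[0]).round(1))
im=viewer.snapshot("top"); cv2.imwrite("pics/top2.png",cv2.resize(im[140:260,290:440,::-1],None,fx=5,fy=5,interpolation=cv2.INTER_CUBIC))
print(proj("side",[*toW((0,-130)),60]),proj("side",[*toW((-80,-130)),60]),proj("side",[*toW((70,-130)),60]))
```

```text
60 [ -46.  -106.4] [  55.4 -171.7] [  -9.8 -173.8]
80 [ -48.2 -101.9] [  44.5 -132.5] [ -18.  -134.4]
100 [-50.5 -97.3] [ 33.5 -93.2] [-26.1 -95.1]
now
60 [  42.7 -126. ] [ -14.6 -125.2]
70 [  37.5 -107.3] [ -18.6 -106.5]
80 [ 32.3 -88.7] [-22.6 -87.9]
90 [ 27.1 -70. ] [-26.6 -69.3]
[[359.25116921 149.16915602]] [[392.26237379 154.36725652]] [[331.44916435 144.79132075]]
```

View pics/top2.png

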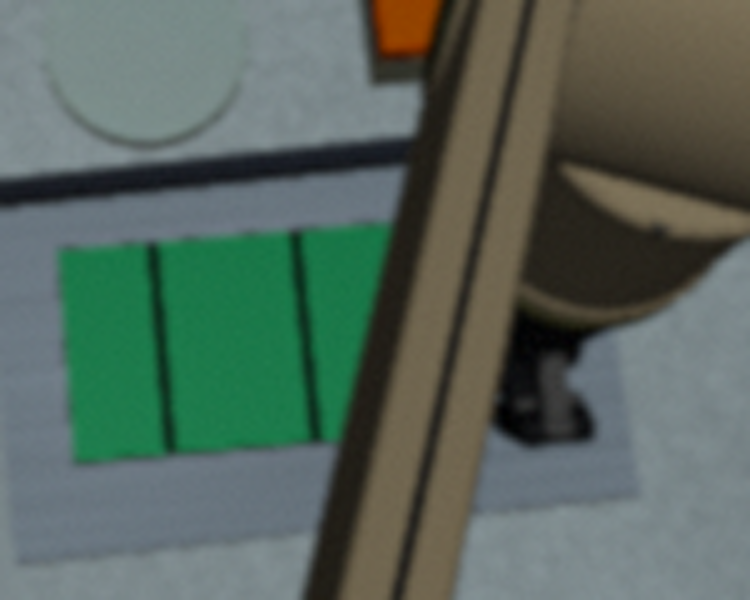

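Run:
```python
from h import *
for z in (64,90,110,130):
  print(z,[proj("top",[*toW((x,y)),z]).round(1)[0].tolist() for x in(-37,-22) for y in(-60,-82)], [proj("side",[*toW((x,y)),z]).round(1)[0].tolist() for x in(-37,-22) for y in(-60,-82)])
im=viewer.snapshot("side")
cv2.imwrite("pics/side3.png",cv2.resize(im[60:200,290:430,::-1],None,fx=4,fy=4,interpolation=cv2.INTER_CUBIC))
```

```text
64 [[381.6, 221.8], [392.1, 220.7], [380.7, 214.7], [391.1, 213.6]] [[367.6, 163.9], [369.8, 159.3], [361.1, 162.8], [363.4, 158.3]]
90 [[383.6, 220.0], [394.5, 218.9], [382.6, 212.7], [393.4, 211.5]] [[368.3, 153.6], [370.6, 149.2], [361.7, 152.5], [364.1, 148.2]]
110 [[385.2, 218.6], [396.3, 217.4], [384.2, 211.0], [395.3, 209.9]] [[368.9, 145.5], [371.2, 141.2], [362.2, 144.5], [364.6, 140.2]]
130 [[386.9, 217.0], [398.3, 215.8], [385.9, 209.3], [397.2, 208.1]] [[369.5, 137.2], [371.8, 133.0], [362.7, 136.2], [365.1, 132.0]]
```

View pics/side3.png

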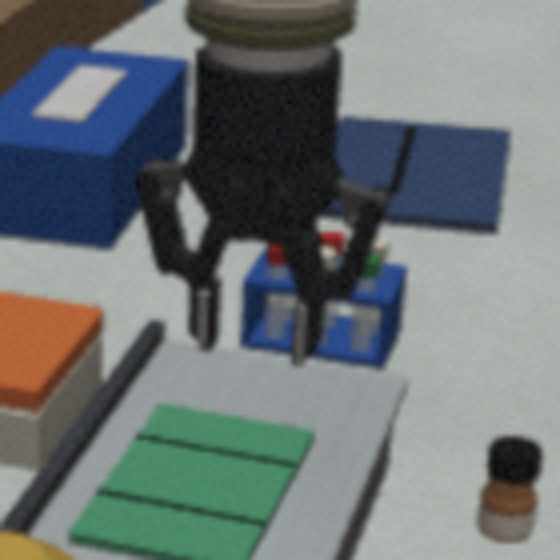

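The fingertips appear higher in the side view (row 151) than the stated geometry predicts (row 163). The ledge top will settle the height by touch, so I keep descending in guarded 2 mm steps.

```bash
python3 -m inch '[[[0,0,0.1],[0,0,0],0.55],[[0,0,0.2],[0,0,0],0.55],[[0,0,0.2],[0,0,0],0.55]]'
```

```text
time: 4.25
tool_pos: [545.9, -102.1, 67.6]
tcp_rot: [-180.0, -0.0, 96.2]
ft_force: [0.1, 0.1, 0.5]
finger_gap: 47.1
```

```bash
python3 -m inch '[[[0,0,0.1],[0,0,0],0.55],[[0,0,0.2],[0,0,0],0.55],[[0,0,0.2],[0,0,0],0.55]]'
```

```text
time: 4.55
tool_pos: [545.9, -102.1, 65.6]
tcp_rot: [-180.0, -0.0, 96.2]
ft_force: [-0.0, -0.0, 1.0]
finger_gap: 46.9
```

```bash
python3 -m inch '[[[0,0,0.1],[0,0,0],0.55],[[0,0,0.2],[0,0,0],0.55],[[0,0,0.2],[0,0,0],0.55]]'
```

```text
time: 4.85
tool_pos: [545.9, -102.1, 63.6]
tcp_rot: [-180.0, -0.0, 96.2]
ft_force: [-0.1, 0.4, -0.1]
finger_gap: 47.1
```

```bash
python3 -m inch '[[[0,0,0.1],[0,0,0],0.55],[[0,0,0.2],[0,0,0],0.55],[[0,0,0.2],[0,0,0],0.55]]'; python3 -m inch '[[[0,0,0.1],[0,0,0],0.55],[[0,0,0.1],[0,0,0],0.55]]'
```

```text
time: 5.15
tool_pos: [545.9, -102.1, 61.6]
tcp_rot: [-180.0, -0.0, 96.2]
ft_force: [-0.5, -0.2, -0.2]
finger_gap: 46.8
time: 5.35
tool_pos: [546.0, -102.1, 60.7]
tcp_rot: [-180.0, -0.0, 96.2]
ft_force: [0.1, -0.4, -0.3]
finger_gap: 47.3
```

Run:
```python
from h import *
go(1.6,-72,64,96.05)
for n,(x,y) in dict(top=(300,140),side=(290,90)).items():
    im=viewer.snapshot(n); cv2.imwrite(f"pics/{n}4.png",cv2.resize(im[y:y+120,x:x+140,::-1],None,fx=5,fy=5,interpolation=cv2.INTER_CUBIC))
```

```text
at [  1.5 -71.4] [ 546.  -102.1   60.7] rot [-179.99   -0.     96.19] F [ 0.1 -0.4 -0.3] gap 47.3 t 5.35
shift cm [-0.063  0.012 -0.334] turn [-0.0001 -0.0001  0.0024]
```

View pics/side4.png

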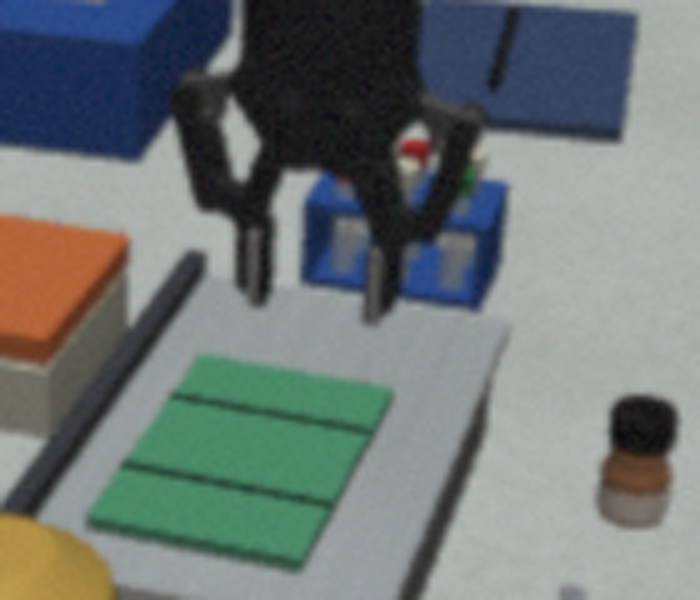

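The tips are at (265,303) and (375,322) in the crop and still show no contact, so I continue the guarded descent.

```bash
python3 -m inch '[[[0,0,0.1],[0,0,0],0.55],[[0,0,0.2],[0,0,0],0.55],[[0,0,0.2],[0,0,0],0.55]]'; python3 -m inch '[[[0,0,0],[0,0,0],0.55]]'
```

```text
time: 5.75
tool_pos: [545.9, -102.1, 58.5]
tcp_rot: [-180.0, -0.0, 96.2]
ft_force: [-0.1, -0.6, -0.4]
finger_gap: 47.0
time: 5.85
tool_pos: [546.0, -102.1, 58.7]
tcp_rot: [-180.0, -0.0, 96.2]
ft_force: [0.4, 1.0, 0.5]
finger_gap: 47.0
```

```bash
python3 -m inch '[[[0,0,0.1],[0,0,0],0.55],[[0,0,0.2],[0,0,0],0.55],[[0,0,0.2],[0,0,0],0.55]]'; python3 -m inch '[[[0,0,0],[0,0,0],0.55]]'
```

```text
time: 6.15
tool_pos: [545.9, -102.1, 56.6]
tcp_rot: [-180.0, -0.0, 96.2]
ft_force: [-0.9, -0.3, 0.4]
finger_gap: 46.8
time: 6.25
tool_pos: [546.0, -102.1, 56.7]
tcp_rot: [-180.0, -0.0, 96.2]
ft_force: [-0.9, 0.3, 0.2]
finger_gap: 46.6
```

Run:
```python
from h import *
top=cv2.imread("pics/top0.png")[:,:,::-1].copy()
# arm sanity: robot base axis projected
print(proj("side",[[0,0,0],[0,0,100]]),proj("top",[[0,0,0]]))
im=viewer.snapshot("side"); cv2.imwrite("pics/side5.png",im[:,:,::-1])
im=viewer.snapshot("top"); cv2.imwrite("pics/top5.png",im[:,:,::-1])
```

```text
[[622.04452253 281.43237716]
 [646.23469068 236.80830345]] [[336.87076403 478.72110318]]
```

View pics/side5.png

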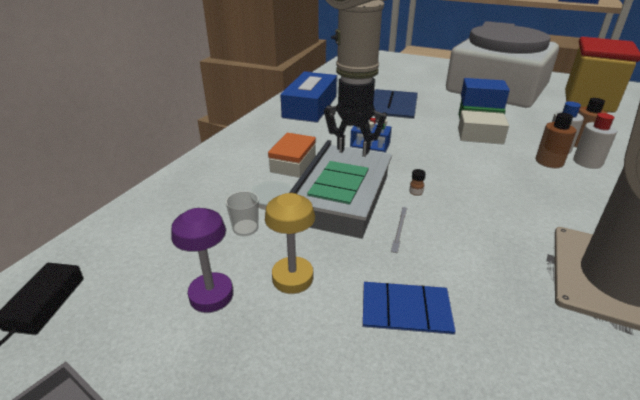

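View pics/top5.png

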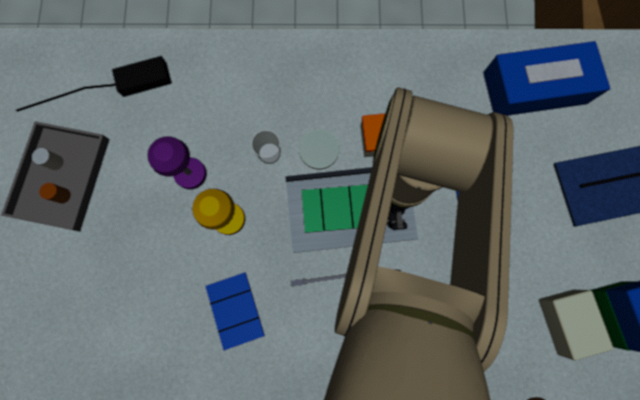

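The side view shows the gripper upright over the ledge's right part, with tips at about (345,152) and (366,155), and everything else in place. Descent continues.

```bash
python3 -m inch '[[[0,0,0.1],[0,0,0],0.55],[[0,0,0.2],[0,0,0],0.55],[[0,0,0.2],[0,0,0],0.55],[[0,0,0.2],[0,0,0],0.55]]'
```

```text
time: 6.75
tool_pos: [546.0, -102.1, 54.7]
tcp_rot: [-180.0, -0.0, 96.2]
ft_force: [0.1, -0.0, 0.9]
finger_gap: 47.0
```

```bash
python3 -m inch '[[[0,0,0.1],[0,0,0],0.55],[[0,0,0.2],[0,0,0],0.55],[[0,0,0.2],[0,0,0],0.55],[[0,0,0.2],[0,0,0],0.55]]'
```

```text
time: 7.15
tool_pos: [546.0, -102.1, 52.7]
tcp_rot: [-180.0, -0.0, 96.2]
ft_force: [0.6, -0.9, 0.3]
finger_gap: 47.2
```

```bash
python3 -m inch '[[[0,0,0.1],[0,0,0],0.55],[[0,0,0.2],[0,0,0],0.55],[[0,0,0.2],[0,0,0],0.55],[[0,0,0.2],[0,0,0],0.55]]'
```

```text
time: 7.55
tool_pos: [546.0, -102.1, 50.7]
tcp_rot: [-180.0, -0.0, 96.2]
ft_force: [-0.6, -0.4, 0.1]
finger_gap: 46.9
```

Run:
```python
from h import *
for n,(x,y) in dict(top=(330,150),side=(310,100)).items():
    im=viewer.snapshot(n); cv2.imwrite(f"pics/{n}6.png",cv2.resize(im[y:y+85,x:x+110,::-1],None,fx=7,fy=7,interpolation=cv2.INTER_CUBIC))
```

```text
(no output)
```

View pics/side6.png

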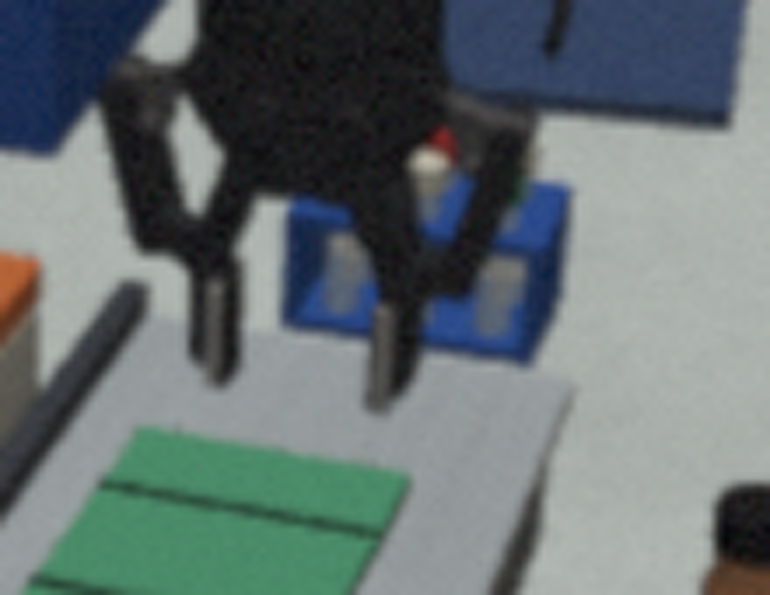

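View pics/top6.png

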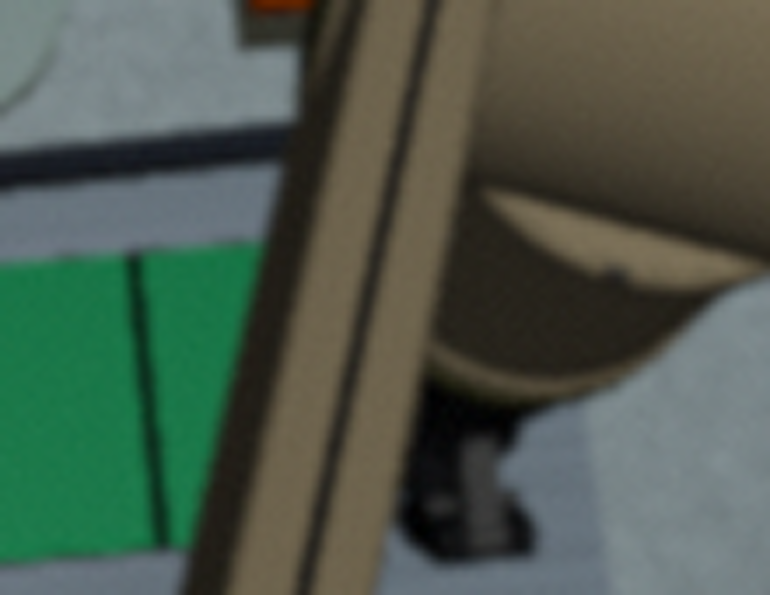

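Going by the side picture (tip rows 155 and 158), the tips are still about 10 mm above the ledge top. Descent continues with checks.

```bash
python3 -m inch '[[[0,0,0.1],[0,0,0],0.55],[[0,0,0.2],[0,0,0],0.55],[[0,0,0.3],[0,0,0],0.55],[[0,0,0.3],[0,0,0],0.55]]'
```

```text
time: 8.05
tool_pos: [545.9, -102.1, 47.5]
tcp_rot: [-180.0, -0.0, 96.2]
ft_force: [-0.2, 0.0, -0.7]
finger_gap: 47.1
```

```bash
python3 -m inch '[[[0,0,0.1],[0,0,0],0.55],[[0,0,0.2],[0,0,0],0.55],[[0,0,0.2],[0,0,0],0.55],[[0,0,0.2],[0,0,0],0.55]]'
```

```text
time: 8.45
tool_pos: [546.0, -102.1, 45.7]
tcp_rot: [-180.0, -0.0, 96.2]
ft_force: [-0.2, -0.1, -0.9]
finger_gap: 46.7
```

```bash
python3 -m inch '[[[0,0,0.1],[0,0,0],0.55],[[0,0,0.2],[0,0,0],0.55],[[0,0,0.2],[0,0,0],0.55],[[0,0,0.2],[0,0,0],0.55]]'
```

```text
time: 8.85
tool_pos: [546.0, -102.1, 43.7]
tcp_rot: [-180.0, -0.0, 96.2]
ft_force: [0.4, -0.4, -0.7]
finger_gap: 46.9
```

```bash
python3 -m inch '[[[0,0,0.1],[0,0,0],0.55],[[0,0,0.2],[0,0,0],0.55],[[0,0,0.2],[0,0,0],0.55],[[0,0,0.2],[0,0,0],0.55]]'
```

```text
time: 9.25
tool_pos: [546.0, -102.1, 41.7]
tcp_rot: [-180.0, -0.0, 96.2]
ft_force: [-0.1, 0.3, -0.3]
finger_gap: 46.9
```

```bash
python3 -m inch '[[[0,0,0.1],[0,0,0],0.55],[[0,0,0.2],[0,0,0],0.55],[[0,0,0.2],[0,0,0],0.55],[[0,0,0.2],[0,0,0],0.55]]';  python3 - <<'E'
from h import *
for n,(x,y) in dict(side=(310,100)).items():
    im=viewer.snapshot(n); cv2.imwrite(f"pics/{n}7.png",cv2.resize(im[y:y+85,x:x+110,::-1],None,fx=7,fy=7,interpolation=cv2.INTER_CUBIC))
E
```

```text
time: 9.65
tool_pos: [546.0, -102.1, 39.7]
tcp_rot: [-180.0, -0.0, 96.2]
ft_force: [0.4, -0.2, -0.2]
finger_gap: 47.0
```

View pics/side7.png

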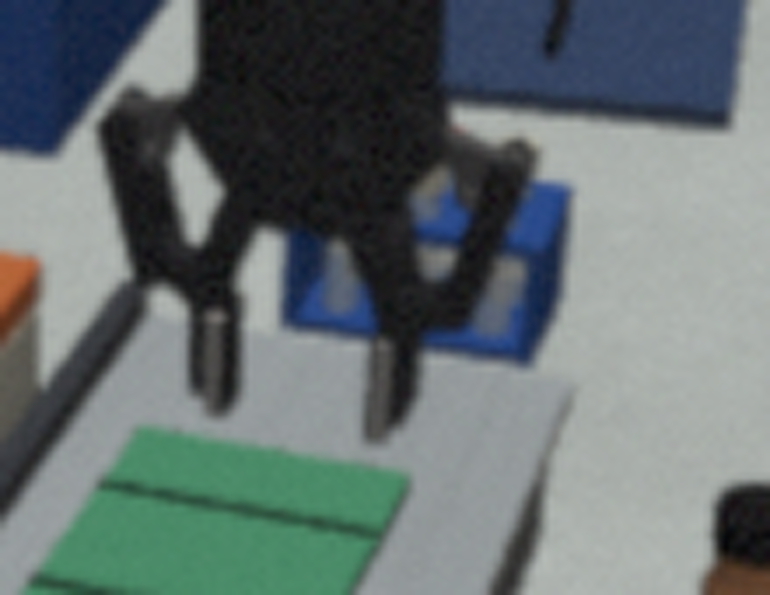

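The tips are at (217,412) and (377,440) in the crop, i.e. z of about 63 by the side camera. Contact should be near, so I use 1 mm steps.

```bash
python3 -m inch '[[[0,0,0.05],[0,0,0],0.55],[[0,0,0.1],[0,0,0],0.55],[[0,0,0.1],[0,0,0],0.55],[[0,0,0.1],[0,0,0],0.55]]'
```

```text
time: 10.1
tool_pos: [546.0, -102.1, 38.8]
tcp_rot: [-180.0, -0.0, 96.2]
ft_force: [-0.5, 0.1, 0.7]
finger_gap: 46.9
```

```bash
python3 -m inch '[[[0,0,0.05],[0,0,0],0.55],[[0,0,0.1],[0,0,0],0.55],[[0,0,0.1],[0,0,0],0.55],[[0,0,0.1],[0,0,0],0.55]]'
```

```text
time: 10.5
tool_pos: [546.1, -102.1, 38.0]
tcp_rot: [180.0, 0.0, 96.2]
ft_force: [-2.6, 1.5, 4.1]
finger_gap: 46.5
```

```bash
python3 -m inch '[[[0,0,0.05],[0,0,0],0.55],[[0,0,0.1],[0,0,0],0.55],[[0,0,0.1],[0,0,0],0.55],[[0,0,0.1],[0,0,0],0.55]]'
```

```text
time: 10.9
tool_pos: [546.2, -102.1, 38.0]
tcp_rot: [180.0, 0.0, 96.2]
ft_force: [-7.7, 1.9, 13.9]
finger_gap: 46.6
```

Contact: 14 N upward at TCP z=38.0, so the tips at z=60 read 22 mm above the reported TCP (my tool-geometry estimate was 11 mm the other way at shut). I take the touched height as the reference, lift about 2 mm, and check the x and y of the tips by camera.

```bash
python3 -m inch '[[[0,0,-0.2],[0,0,0],0.55],[[0,0,-0.4],[0,0,0],0.55],[[0,0,-0.4],[0,0,0],0.55],[[0,0,-0.4],[0,0,0],0.55]]';  python3 - <<'E'
from h import *
go(1.6,-72,40,96.05)
im=viewer.snapshot("side"); cv2.imwrite("pics/side8.png",cv2.resize(im[135:185,325:385,::-1],None,fx=12,fy=12,interpolation=cv2.INTER_CUBIC))
E
```

```text
time: 11.3
tool_pos: [546.0, -102.1, 40.6]
tcp_rot: [-180.0, -0.0, 96.2]
ft_force: [0.1, -0.2, 0.3]
finger_gap: 47.3
at [  1.5 -71.4] [ 546.  -102.1   40.6] rot [-179.99   -0.     96.19] F [ 0.1 -0.2  0.3] gap 47.3 t 11.3
shift cm [-0.063  0.012  0.058] turn [-0.0001 -0.0001  0.0024]
```

View pics/side8.png

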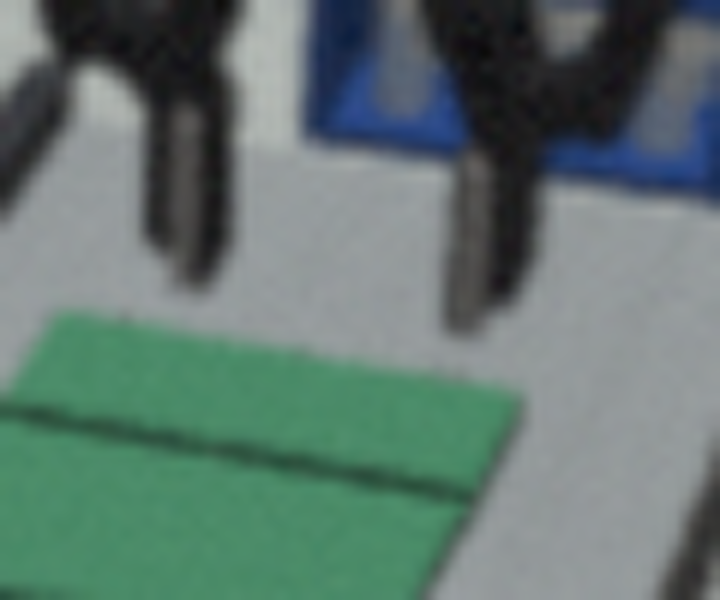

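With z=62, the tips at (341.2,159.2) and (363.8,162.8) lie at about y=-64 and x=+27/-27 in the ledge frame, consistent with telemetry in x and y. Now the +y push, 80 mm of the roughly 92 expected.

```bash
python3 -m inch '[[[0.4,0,0.02],[0,0,0.002],0.55],[[0.8,0,0.04],[0,0,0.002],0.55],[[1.2,0,0.05],[0,0,0.002],0.55],[[1.6,0,0.05],[0,0,0.002],0.55],[[2.0,0,0.05],[0,0,0.002],0.55],[[2.4,0,0.05],[0,0,0.002],0.55],[[2.8,0,0.05],[0,0,0.002],0.55],[[3.2,0,0.05],[0,0,0.002],0.55],[[3.6,0,0.05],[0,0,0.002],0.55],[[4.0,0,0.05],[0,0,0.002],0.55],[[4.0,0,0.05],[0,0,0.002],0.55]]';  python3 - <<'E'
from h import *
go(1.6,19,40,96.05)
im=viewer.snapshot("side"); print(plate("side",im)); cv2.imwrite("pics/side9.png",cv2.resize(im[120:240,270:430,::-1],None,fx=5,fy=5,interpolation=cv2.INTER_CUBIC))
E
```

```text
time: 12.45
tool_pos: [541.7, -61.7, 40.3]
tcp_rot: [180.0, -0.0, 96.1]
ft_force: [0.3, 0.8, 0.5]
finger_gap: 46.8
at [  1.5 -30.7] [541.7 -61.7  40.3] rot [ 1.80e+02 -2.00e-02  9.61e+01] F [0.3 0.8 0.5] gap 46.8 t 12.45
shift cm [4.971 0.015 0.035] turn [ 0.     -0.0004  0.0009]
(((532.1876220703125, 22.848892211914062), (86.25798034667969, 142.15615844726562), 5.834930419921875), array([[482.1,  89.2],
       [496.5, -52.2],
       [582.3, -43.5],
       [567.9,  97.9]], dtype=float32))
```

View pics/side9.png

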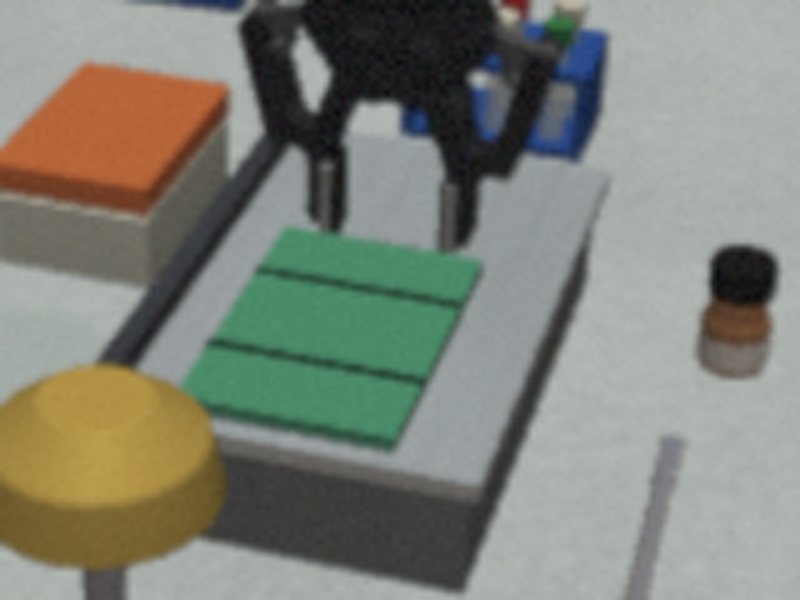

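The plate slid about 20 mm and is now parallel (5.8° against the ledge's 6.05°), with the fingers on its end at (325,225) and (455,245). Pushing another 42 mm.

```bash
python3 -m inch '[[[0.4,0,0.02],[0,0,0],0.55],[[0.8,0,0.02],[0,0,0],0.55],[[1.2,0,0.02],[0,0,0],0.55],[[1.6,0,0.02],[0,0,0],0.55],[[2.0,0,0.02],[0,0,0],0.55],[[2.4,0,0.02],[0,0,0],0.55],[[2.8,0,0.02],[0,0,0],0.55],[[3.2,0,0.02],[0,0,0],0.55],[[3.6,0,0.02],[0,0,0],0.55],[[4.0,0,0.02],[0,0,0],0.55],[[4.2,0,0.02],[0,0,0],0.55],[[4.2,0,0.02],[0,0,0],0.55]]';  python3 - <<'E'
from h import *
go(1.6,19,40,96.05)
im=viewer.snapshot("side"); print(plate("side",im)); cv2.imwrite("pics/side10.png",cv2.resize(im[120:240,270:430,::-1],None,fx=5,fy=5,interpolation=cv2.INTER_CUBIC))
im=viewer.snapshot("top"); cv2.imwrite("pics/top10.png",cv2.resize(im[150:260,270:430,::-1],None,fx=5,fy=5,interpolation=cv2.INTER_CUBIC))
E
```

```text
time: 13.7
tool_pos: [537.1, -20.0, 40.0]
tcp_rot: [-180.0, -0.0, 96.1]
ft_force: [0.2, -1.2, 0.4]
finger_gap: 46.9
at [ 1.3 11.2] [537.1 -20.   40. ] rot [-1.7999e+02 -3.0000e-02  9.6090e+01] F [ 0.2 -1.2  0.4] gap 46.9 t 13.7
shift cm [ 0.778  0.027 -0.004] turn [-0.0002 -0.0006  0.0008]
(((527.2479858398438, 64.0455322265625), (87.41000366210938, 144.58950805664062), 6.263960361480713), array([[475.9, 131.1],
       [491.7, -12.6],
       [578.6,  -3. ],
       [562.8, 140.7]], dtype=float32))
```

View pics/side10.png

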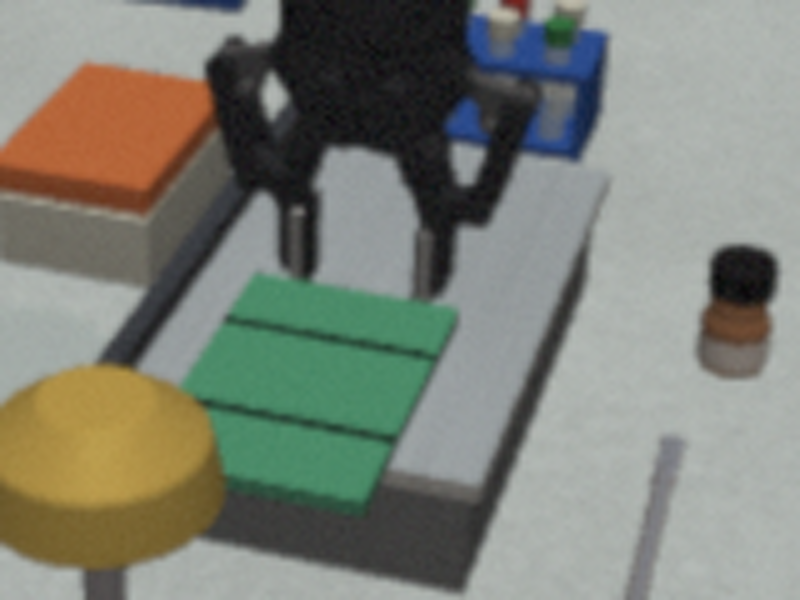

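View pics/top10.png

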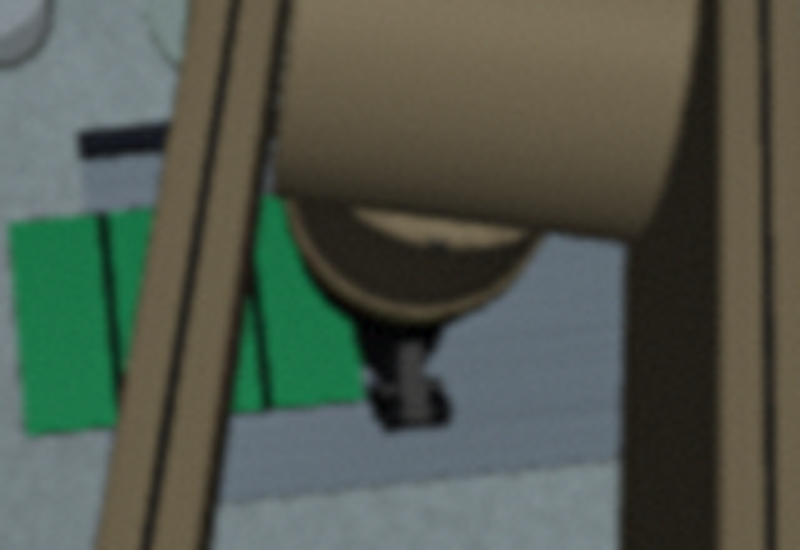

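Run:
```python
from h import *
p=np.array([[10,225],[28,435],[363,402],[103,215],[268,405]])/5+[270,150]-.4
print([toL(q).round(1).tolist() for q in plane("top",p,68)])
# ledge left end in the first top pic, by same frame
print([toL(q).round(1).tolist() for q in plane("top",np.array([[340,307]])/3+[180,150],60)])
print("side dark line:",[toL(q).round(1).tolist() for q in plane("side",np.array([[395,437],[438,355]])/5+[270,120]-.4,68)], "side ledge corner",[toL(q).round(1).tolist() for q in plane("side",np.array([[485,492]])/5+[270,120]-.4,60)])
```

```text
[[43.9, 161.6], [-44.5, 161.7], [-45.6, 23.7], [44.0, 122.6], [-42.7, 62.6]]
[[-79.8, 128.2]]
side dark line: [[-43.0, 119.7], [-44.1, 59.6]] side ledge corner [[-81.4, 131.8]]
```

Plate y in the ledge frame is about 92.4 by the top camera and 89.7 by the side camera (88 after correcting by the ledge corner). It needs about 8.5 mm more.

```bash
python3 -m inch '[[[0.3,0,0],[0,0,0],0.55],[[0.6,0,0],[0,0,0],0.55],[[0.85,0,0],[0,0,0],0.55],[[0.85,0,0],[0,0,0],0.55],[[0,0,0],[0,0,0],0.55],[[-1.5,0,0],[0,0,0],0.55],[[-2.5,0,-2],[0,0,0],0.55],[[-2.5,0,-5],[0,0,0],0.55],[[-2.5,0,-9],[0,0,0],0.55],[[-2.5,0,-12],[0,0,0],0.55],[[-2.5,0,-12],[0,0,0],0.55]]';  python3 - <<'E'
from h import *
go(-140,80,160,6.05)
E
```

```text
time: 14.9
tool_pos: [543.5, -47.4, 166.2]
tcp_rot: [179.5, 0.2, 96.0]
ft_force: [0.3, -0.2, 0.9]
finger_gap: 47.1
at [  4.8 -16.7] [543.5 -47.4 166.2] rot [1.7948e+02 1.6000e-01 9.6020e+01] F [ 0.3 -0.2  0.9] gap 47.1 t 14.9
shift cm [  9.665 -14.485   0.46 ] turn [ 0.0094 -0.0049  1.5703]
```

Run:
```python
from h import *
go(-90,88,166,6.05)
im=viewer.snapshot("top"); cv2.imwrite("pics/top11.png",im[:,:,::-1])
```

```text
at [  4.8 -16.7] [543.5 -47.4 166.2] rot [1.7948e+02 1.6000e-01 9.6020e+01] F [ 0.3 -0.2  0.9] gap 47.1 t 14.9
shift cm [10.466 -9.48  -0.097] turn [ 0.0094 -0.0049  1.5703]
```

```bash
python3 -m inch '[[[0.9,-0.8,0],[0,0,0.1],0.55],[[1.8,-1.6,0],[0,0,0.24],0.55],[[2.8,-2.5,0],[0,0,0.38],0.55],[[3.7,-3.3,0],[0,0,0.52],0.55],[[4.7,-4.2,0],[0,0,0.66],0.55],[[5.6,-5,0],[0,0,0.8],0.55],[[6.5,-5.9,0],[0,0,0.94],0.55],[[7.5,-6.8,0],[0,0,1.08],0.55],[[8.4,-7.6,0],[0,0,1.22],0.55],[[9.4,-8.5,0],[0,0,1.36],0.55],[[10.1,-9.2,0],[0,0,1.48],0.55],[[10.5,-9.5,0],[0,0,1.57],0.55],[[10.5,-9.5,0],[0,0,1.57],0.55],[[10.5,-9.5,0],[0,0,1.57],0.55]]'
python3 - <<'E'
from h import *
go(-90,88,60,6.05)
for n in("top","side"):
    im=viewer.snapshot(n); cv2.imwrite(f"pics/{n}12.png",im[:,:,::-1])
    if n=="side": print(plate(n,im))
E
```

```text
time: 16.35
tool_pos: [434.1, 48.4, 159.2]
tcp_rot: [180.0, 0.1, 6.3]
ft_force: [0.6, 0.3, -0.6]
finger_gap: 47.0
at [-94.   90.1] [434.1  48.4 159.2] rot [1.80e+02 7.00e-02 6.27e+00] F [ 0.6  0.3 -0.6] gap 47.0 t 16.35
shift cm [0.407 0.215 9.921] turn [0.     0.0013 0.0039]
(((526.5157470703125, 73.7118911743164), (87.34237670898438, 141.231689453125), 6.6982421875), array([[474.9, 138.8],
       [491.4,  -1.5],
       [578.1,   8.7],
       [561.7, 148.9]], dtype=float32))
```

View pics/side12.png

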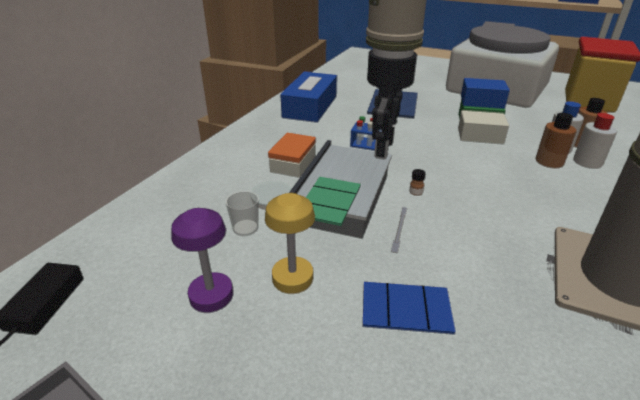

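View pics/top12.png

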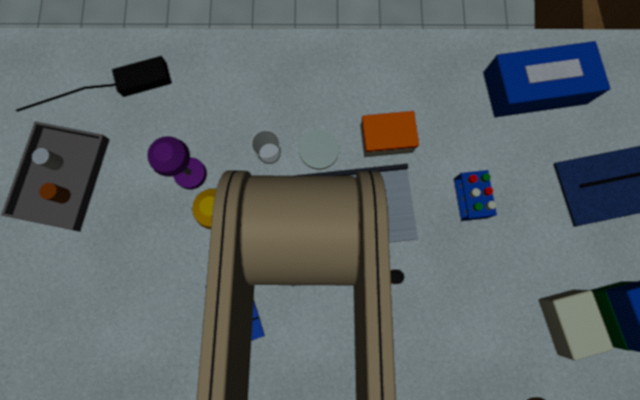

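The side view shows the plate overhanging at the lamp end, around (330,200). The lamp, jar, spatula and rack are in place, and the gripper hovers at (385,130) in front of the ledge. Now descend in front of the plate.

```bash
python3 -m inch '[[[0,0,0],[0,0,0],0.55],[[0,0,0],[0,0,0],0.55]]'
python3 - <<'E'
from h import *
go(-90,88,45,6.05)
E
```

```text
time: 16.65
tool_pos: [434.5, 48.7, 160.0]
tcp_rot: [-180.0, 0.0, 6.1]
ft_force: [-1.0, -0.4, 0.4]
finger_gap: 46.7
at [-93.5  90.4] [434.5  48.7 160. ] rot [-1.80e+02  1.00e-02  6.15e+00] F [-1.  -0.4  0.4] gap 46.7 t 16.65
shift cm [ 0.354  0.239 11.499] turn [-0.      0.0002  0.0017]
```

```bash
python3 -m inch '[[[0,0.1,2],[0,0,0],0.55],[[0,0.2,4.5],[0,0,0],0.55],[[0,0.2,7],[0,0,0.002],0.55],[[0,0.2,9],[0,0,0.002],0.55],[[0,0.2,10.5],[0,0,0.002],0.55],[[0,0.2,11.5],[0,0,0.002],0.55],[[0,0.2,11.5],[0,0,0.002],0.55],[[0,0.2,11.5],[0,0,0.002],0.55]]'
python3 - <<'E'
from h import *
go(-90,88,40.3,6.05)
im=viewer.snapshot("side"); cv2.imwrite("pics/side13.png",cv2.resize(im[120:240,290:430,::-1],None,fx=5,fy=5,interpolation=cv2.INTER_CUBIC))
E
```

```text
time: 17.45
tool_pos: [434.9, 46.9, 45.6]
tcp_rot: [180.0, -0.0, 6.0]
ft_force: [-0.1, 0.1, -0.3]
finger_gap: 46.8
at [-93.3  88.5] [434.9  46.9  45.6] rot [ 1.80e+02 -2.00e-02  6.01e+00] F [-0.1  0.1 -0.3] gap 46.8 t 17.45
shift cm [0.328 0.051 0.527] turn [ 0.     -0.0003 -0.0006]
```

View pics/side13.png

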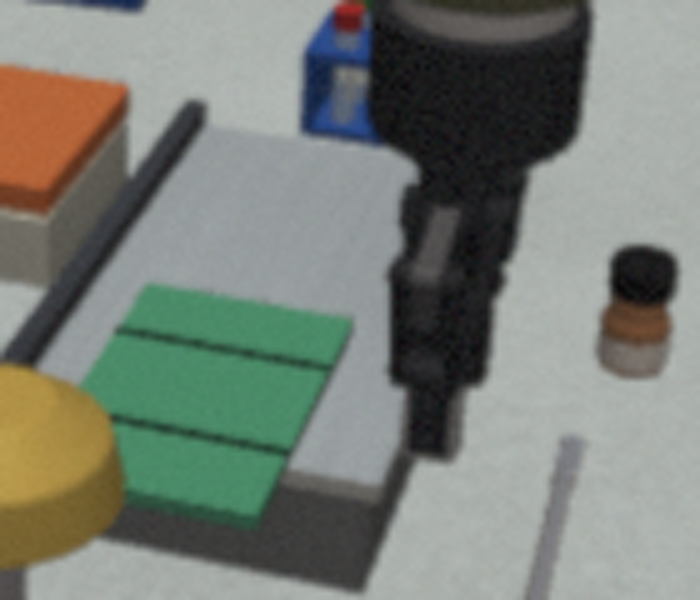

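Run:
```python
from h import *
for z in (63,67,71): print(z,(proj("side",[[*toW((x,126)),z] for x in(-104,-82)])-[290,120]).round(1)*5)
f=lambda a,z:[toL(q).round(1).tolist() for q in plane("side",np.array(a)/5+[290,120]-.4,z)]
print("lines",f([[288,451],[110,417],[328,366]],68),"corner",f([[380,493],[290,478]],60),"end top",f([[255,516]],68))
```

```text
63 [[447.  486.5]
 [389.  475. ]]
67 [[447.5 477.5]
 [389.5 466. ]]
71 [[448.5 469. ]
 [390.  457.5]]
lines [[-43.0, 129.3], [27.6, 130.0], [-42.3, 68.6]] corner [[-79.8, 133.0], [-45.6, 134.9]] end top [[-42.6, 171.4]]
```

The jaw hangs in front of the plate at (435,430), with a tip-height estimate of 67-72. Side-camera line readings give y of about 129.6 for the near dark line. Lower a few mm with force watched, then push +x.

```bash
python3 -m inch '[[[0,0,0.2],[0,0,0],0.55],[[0,0,0.4],[0,0,0],0.55],[[0,0,0.52],[0,0,0],0.55],[[0,0,0.52],[0,0,0],0.55]]'
```

```text
time: 17.9
tool_pos: [434.5, 46.9, 39.8]
tcp_rot: [-180.0, 0.0, 6.0]
ft_force: [0.5, -0.0, 0.7]
finger_gap: 46.5
```

```bash
python3 -m inch '[[[0.4,0,0],[0,0,0],0.55],[[0.8,0,0],[0,0,0],0.55],[[1.2,0,0],[0,0,0],0.55],[[1.6,0,0],[0,0,0],0.55],[[2.0,0,0],[0,0,0],0.55],[[2.4,0,0],[0,0,0],0.55],[[2.8,0,0],[0,0,0],0.55],[[2.8,0,0],[0,0,0],0.55]]';  python3 - <<'E'
from h import *
go(-90,88,40.3,6.05)
im=viewer.snapshot("side"); cv2.imwrite("pics/side14.png",cv2.resize(im[120:240,290:430,::-1],None,fx=5,fy=5,interpolation=cv2.INTER_CUBIC))
E
```

```text
time: 18.7
tool_pos: [463.0, 49.9, 40.0]
tcp_rot: [180.0, -0.0, 6.0]
ft_force: [-0.5, 0.2, 0.0]
finger_gap: 47.0
at [-65.1  88.5] [463.   49.9  40. ] rot [ 1.80e+02 -1.00e-02  6.01e+00] F [-0.5  0.2  0. ] gap 47.0 t 18.7
shift cm [-2.494  0.053 -0.035] turn [ 0.     -0.0003 -0.0008]
```

View pics/side14.png

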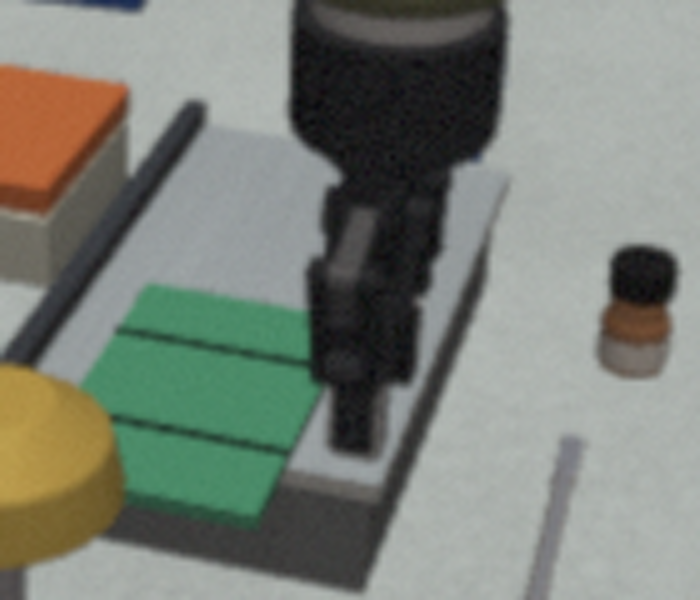

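The near tip at (358,452) is on the ledge level just in front of the plate's front side, about 10 mm gap. Push on.

```bash
python3 -m inch '[[[0.3,0,0],[0,0,0],0.55],[[0.6,0,0],[0,0,0],0.55],[[0.9,0,0],[0,0,0],0.55],[[1.2,0,0],[0,0,0],0.55],[[1.5,0,0],[0,0,0],0.55],[[1.8,0,0],[0,0,0],0.55],[[2.1,0,0],[0,0,0],0.55],[[2.4,0,0],[0,0,0],0.55],[[2.7,0,0],[0,0,0],0.55],[[2.7,0,0],[0,0,0],0.55]]';  python3 - <<'E'
from h import *
go(-90,88,40.3,6.05)
im=viewer.snapshot("side"); cv2.imwrite("pics/side15.png",cv2.resize(im[120:240,290:430,::-1],None,fx=5,fy=5,interpolation=cv2.INTER_CUBIC))
E
```

```text
time: 19.75
tool_pos: [489.9, 52.7, 39.9]
tcp_rot: [180.0, -0.0, 6.0]
ft_force: [0.4, 0.0, 0.3]
finger_gap: 46.9
at [-38.   88.5] [489.9  52.7  39.9] rot [ 1.8e+02 -5.0e-02  6.0e+00] F [0.4 0.  0.3] gap 46.9 t 19.75
shift cm [-5.204  0.054 -0.041] turn [ 0.     -0.0008 -0.0008]
```

View pics/side15.png

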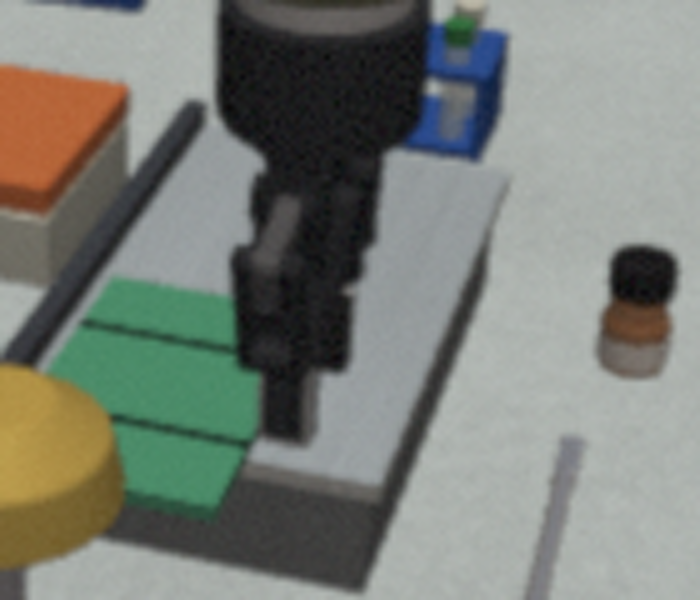

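The plate now moves with the fingers and its back is close to the fence (front line end at (248,443)). Small steps from here, watching the force.

```bash
python3 -m inch '[[[0.15,0,0],[0,0,0],0.55],[[0.3,0,0],[0,0,0],0.55],[[0.45,0,0],[0,0,0],0.55],[[0.45,0,0],[0,0,0],0.55]]'; python3 -m inch '[[[0.1,0,0],[0,0,0],0.55],[[0.2,0,0],[0,0,0],0.55],[[0.2,0,0],[0,0,0],0.55]]'
```

```text
time: 20.2
tool_pos: [494.0, 53.2, 39.9]
tcp_rot: [-180.0, -0.0, 6.0]
ft_force: [-0.9, 0.3, -0.9]
finger_gap: 47.0
time: 20.5
tool_pos: [495.9, 53.4, 39.9]
tcp_rot: [-180.0, -0.0, 6.0]
ft_force: [-2.0, 0.2, 1.0]
finger_gap: 46.7
```

```bash
python3 -m inch '[[[0.1,0,0],[0,0,0],0.55],[[0.15,0,0],[0,0,0],0.55],[[0.15,0,0],[0,0,0],0.55]]'
```

```text
time: 20.8
tool_pos: [497.4, 53.5, 39.9]
tcp_rot: [-180.0, -0.0, 6.0]
ft_force: [-2.4, -0.5, 0.2]
finger_gap: 46.8
```

```bash
python3 -m inch '[[[0.1,0,0],[0,0,0],0.55],[[0.15,0,0],[0,0,0],0.55],[[0.15,0,0],[0,0,0],0.55]]'
python3 - <<'E'
from h import *
go(-31,88,40.3,6.05)
im=viewer.snapshot("side"); cv2.imwrite("pics/side16.png",cv2.resize(im[120:240,270:410,::-1],None,fx=5,fy=5,interpolation=cv2.INTER_CUBIC))
E
```

```text
time: 21.1
tool_pos: [498.7, 53.7, 39.9]
tcp_rot: [-180.0, 0.0, 6.0]
ft_force: [-1.7, 0.4, 2.2]
finger_gap: 46.6
at [-29.1  88.5] [498.7  53.7  39.9] rot [-1.80e+02  1.00e-02  6.01e+00] F [-1.7  0.4  2.2] gap 46.6 t 21.1
shift cm [-0.189  0.053 -0.043] turn [-0.      0.0001 -0.0008]
```

View pics/side16.png

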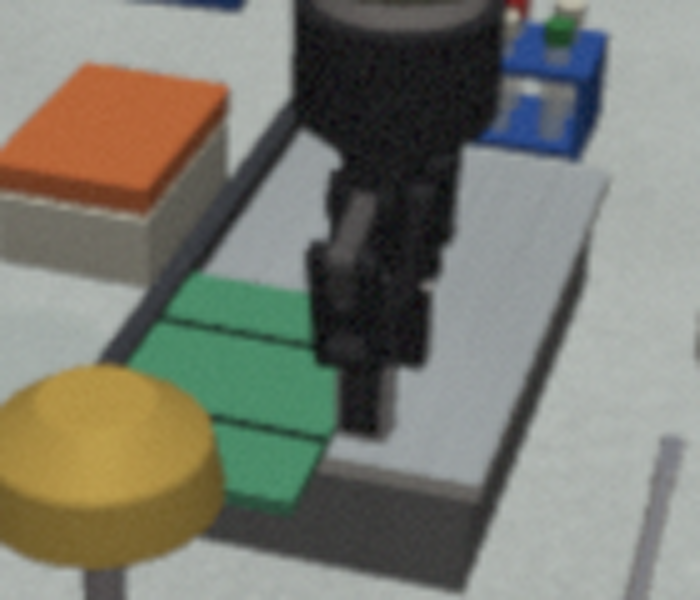

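Only a thin gap remains at the fence, near (185,300) in the crop. Continue until the force rises.

```bash
python3 -m inch '[[[0.05,0,0],[0,0,0],0.55],[[0.1,0,0],[0,0,0],0.55],[[0.1,0,0],[0,0,0],0.55]]'
```

```text
time: 21.45
tool_pos: [498.8, 53.7, 39.8]
tcp_rot: [180.0, 0.1, 6.0]
ft_force: [-7.6, -1.6, 6.3]
finger_gap: 47.0
```

```bash
python3 -m inch '[[[0.05,0,0],[0,0,0],0.55],[[0.1,0,0],[0,0,0],0.55],[[0.1,0,0],[0,0,0],0.55]]'
```

```text
time: 21.75
tool_pos: [498.9, 53.7, 39.7]
tcp_rot: [180.0, 0.2, 6.0]
ft_force: [-11.7, -2.1, 8.5]
finger_gap: 47.1
```

The plate is against the fence: the fingers stop and 12 N shows in -x. Back off and rise clear.

```bash
python3 -m inch '[[[-0.3,0,0],[0,0,0],0.55],[[-1,0,0],[0,0,0],0.55],[[-2.5,0,0],[0,0,0],0.55],[[-4,0,-0.5],[0,0,0],0.55],[[-5,0,-3],[0,0,0],0.55],[[-5,0,-7],[0,0,0],0.55],[[-5,0,-11],[0,0,0],0.55],[[-5,0,-15],[0,0,0],0.55],[[-5,0,-15],[0,0,0],0.55]]'
python3 - <<'E'
from h import *
go(-200,-330,190,6.05)
E
```

```text
time: 22.65
tool_pos: [454.8, 48.7, 196.9]
tcp_rot: [179.9, -0.7, 6.0]
ft_force: [1.3, -0.2, 0.3]
finger_gap: 47.0
at [-73.3  88.2] [454.8  48.7 196.9] rot [179.93  -0.69   6.01] F [ 1.3 -0.2  0.3] gap 47.0 t 22.65
shift cm [-12.65   41.829   0.583] turn [ 0.0012 -0.012  -0.0007]
```

Move the arm aside to the robot's right so the top camera can see.

```bash
python3 -m inch '[[[-1,3,0],[0,0,0],0.55],[[-2,7,0],[0,0,0],0.55],[[-3,11,0],[0,0,0],0.55],[[-4,15,0],[0,0,0],0.55],[[-5,19,0],[0,0,0],0.55],[[-6,23,0],[0,0,0],0.55],[[-7,27,0],[0,0,0],0.55],[[-8,31,0],[0,0,0],0.55],[[-9,34,0],[0,0,0],0.55],[[-9,36,0],[0,0,0],0.55],[[-9,36,0],[0,0,0],0.55]]'
python3 - <<'E'
from h import *
go(-200,-330,190,6.05)
for n,(x,y) in dict(top=(240,150),side=(270,120)).items():
    im=viewer.snapshot(n); cv2.imwrite(f"pics/{n}17f.png",im[:,:,::-1]);cv2.imwrite(f"pics/{n}17.png",cv2.resize(im[y:y+110,x:x+160,::-1],None,fx=5,fy=5,interpolation=cv2.INTER_CUBIC))
    try:
        p=plate(n,im); print(n,p, toL(p[0][0]))
    except Exception as e: print(e)
E
```

```text
time: 23.75
tool_pos: [398.5, -320.9, 189.1]
tcp_rot: [180.0, 0.0, 5.8]
ft_force: [-0.2, -0.4, 0.4]
finger_gap: 46.6
at [-168.3 -273.4] [ 398.5 -320.9  189.1] rot [1.7997e+02 1.0000e-02 5.8400e+00] F [-0.2 -0.4  0.4] gap 46.6 t 23.75
shift cm [-3.153  5.67  -0.084] turn [ 0.0004  0.0001 -0.0037]
top (((551.4520263671875, 71.55323791503906), (90.27559661865234, 138.1873321533203), 5.7535552978515625), array([[499.6, 135.8],
       [513.5,  -1.7],
       [603.3,   7.3],
       [589.4, 144.8]], dtype=float32)) [ 25.21188438 100.75718586]
side (((552.0006103515625, 75.99212646484375), (89.93537139892578, 142.51321411132812), 6.6050848960876465), array([[499.1, 141.6],
       [515.5,   0. ],
       [604.9,  10.4],
       [588.5, 151.9]], dtype=float32)) [ 26.22525537 105.1135324 ]
```

View pics/top17.png

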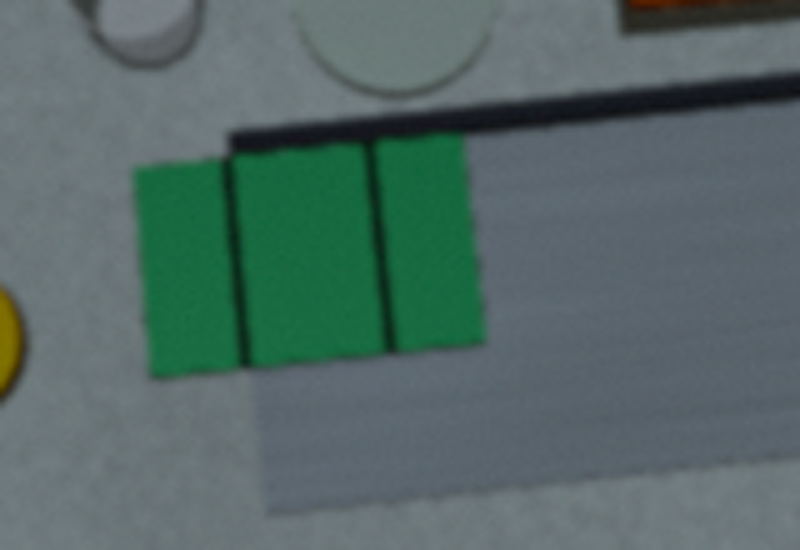

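View pics/side17.png

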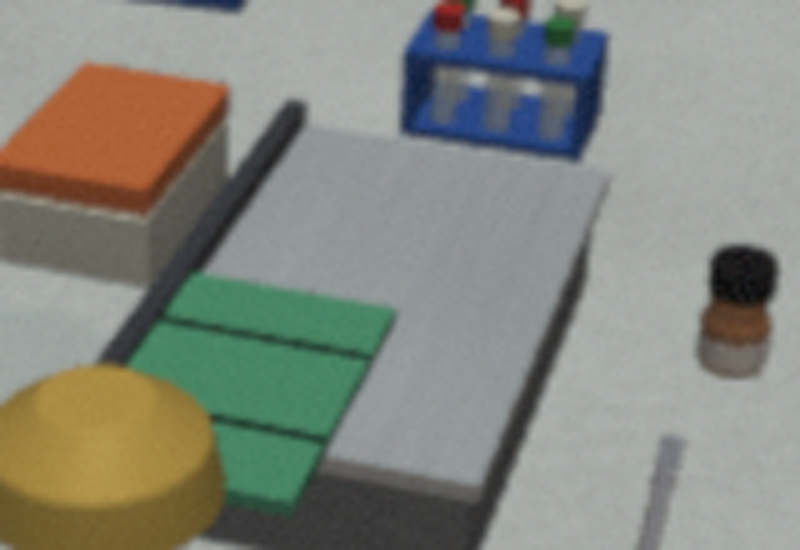

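Run:
```python
from h import *
f=lambda n,a,o,z:[toL(q).round(1).tolist() for q in plane(n,np.array(a)/5+o-.4,z)]
o=np.array([240,150])
print("top lines",f("top",[[245,362],[229,162],[391,350],[371,145]],o,68),"ledge FL,edge",f("top",[[268,515],[250,374]],o,60),"fence BL",f("top",[[230,133]],o,72),"ends",f("top",[[150,377],[135,168],[485,343],[465,136]],o,68))
print("FR fence etc", toL([471.8,-167.6]),toL([629.3,-151.8]))
o=np.array([270,120])
print("side lines",f("side",[[326,438],[212,416],[372,355],[165,319]],o,68),"edge",f("side",[[485,488],[330,460],[609,176]],o,60))
a=cv2.imread("pics/top0.png").astype(int);b=cv2.imread("pics/top17f.png")
for i,(x,y) in dict(box=(350,100),dish=(290,125),beak=(245,120),lamp=(185,180),rack=(450,165),vial=(380,260),spat=(285,262)).items():
    A=a[y:y+55,x:x+75].astype(np.uint8);B=b[y:y+55,x:x+75]
    A,B=[cv2.cvtColor(q,cv2.COLOR_BGR2GRAY).astype(np.float32) for q in(A,B)]
    print(i,cv2.phaseCorrelate(A,B))
m=cv2.imread("pics/top17f.png");cv2.imwrite("pics/top18.png",m)
```

```text
top lines [[-17.4, 131.6], [67.8, 130.5], [-18.8, 71.2], [68.8, 70.4]] ledge FL,edge [[-80.3, 128.6], [-21.4, 130.5]] fence BL [[79.2, 128.7]] ends [[-19.4, 171.1], [69.4, 170.0], [-20.1, 32.3], [68.4, 30.6]]
FR fence etc [ -79.20237216 -128.66901043] [  79.0856615  -129.55693013]
side lines [[-18.5, 128.8], [27.1, 129.1], [-19.0, 68.2], [68.9, 69.9]] edge [[-80.8, 129.4], [-21.0, 131.2], [-78.5, -127.2]]
box ((0.5593217387155178, 0.002094199089921034), 1.0101732720269097)
dish ((0.447400348109241, 0.04943688496998888), 0.9900535638597276)
beak ((0.47793318334053936, -0.007773170272074026), 0.9931184313032362)
lamp ((0.5184595357222577, -0.008189224919465943), 1.0045773662990993)
rack ((0.4638756509369202, -0.010718357711066773), 0.9931390385097928)
vial ((0.4982782213672863, 0.008358605596910706), 1.0497009705437554)
spat ((0.43513455091981257, 0.04803012745196611), 0.987025796254476)
```

View pics/top18.png

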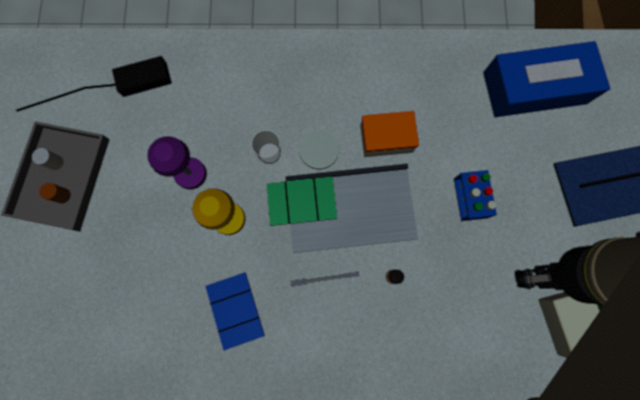

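The top view shows the near dark line at y=131, over the ledge end measured at about 129-130, and the side camera gives 129 against 130. The plate centre is at (25, 101) in the ledge frame, with its back edge at x=69 (fence at 70) and its angle within about 0.5° of the fence. The lamp, rack, jar, spatula, tip box, dish and beaker haven't shifted, and the gripper is clear at (540,275). Handing in.

Run:
```python
from bench import r, telemetry
print(r.hand_in(), telemetry.sense()["time"])
```

```text
the job is handed in; nothing more can be done
the job is handed in; nothing more can be done
```

I pushed the green plate along the ledge to the lamp's (+y) end with two half-open fingers. I then pushed it from the front until it met the fence (about 12 N), backed the arm clear, and handed in at about 24 s of the 64 allowed. The hand-in gave no verdict.

**Last checks:**

| Check | Top camera | Side camera |
|---|---|---|
| Dark line nearest the lamp, y in the ledge frame | about 131 mm | 129 mm |
| Ledge end edge, y in the ledge frame (nominal 130 mm) | 129–130 mm | 129–131 mm |
| Plate centre x in the ledge frame (target 20–28 mm) | 25.2 mm | 26.2 mm |
| Angle to the fence (limit 3.4°) | 0.3° | 0.6° |

- **Other objects:** all seven others were unmoved in the top picture, to within a fraction of a pixel. The plate lay flat on the ledge in both views.

**What disagreed:**
- **Fingertip height:** the fingertips met the ledge top with the reported TCP (tool point) at z = 38 mm, so the tips were about 22 mm above it. The stated geometry puts them up to 11 mm below it. I set the height by touch instead.
- **Plate centre, y:** the outline fit gave 101 mm from the top camera and 105 mm from the side camera. I put the difference down to the side camera seeing the plate's end face, because both cameras' dark-line readings give 99–101 mm.
- **Upward force:** about 8 N upward also showed on the tool at the final fence contact. I did not find its cause.

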